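# Unclip the rosette moulding sample

### The arm

A 6-joint arm with a two-finger parallel gripper is mounted at the origin on the work surface. World frame = base frame: x ahead of the robot, y to its left, z up, the work surface at z = 0. Lengths are in m, angles in rad, forces in N, time in s.
With the tool pointing down it reaches from about 0.425 to 0.95 m from the base axis. Payload 3.5 kg.
Tool frame: the origin (TCP) lies midway between the tips of the shut fingers; the grasp point (between the pads) lies 19 mm behind it; z points along the fingers, y is the line along which they close (so a half turn about z gives the same grasp; the last joint's range is limited). The gripper opens to 85 mm and grips with 20 to 120 N. Pads are 22 mm wide; open, the fingers measure 114 mm over their backs; the gripper's body (76 mm by 85 mm) begins 54 mm behind the grasp point. The pads swing forward as they close: fully open they stand 13 mm farther back than shut.
Start: joints at [1.062, 0.286, 1.577, -0, 1.279, -0.15], TCP at [0.237, 0.632, 0.231] pointing down, gripper open.
Joint ranges: [-2.77, 2.77], [-0.9, 2.22], [0.21, 2.48], [-1.53, 4.67], [0.24, 2.81], [-2.84, 2.84]. Speed limits (rad/s): [2.79, 2.79, 3.14, 3.14, 3.14, 3.14].

### API

Orientations are given as a unit quaternion [x, y, z, w].
In Python, from plant import get_state, read_camera, ctrl gives the robot as it stands.
- The arm moves only by the shell command python3 -m crank 'ROWS' [FORCE]. ROWS is JSON, a list of rows, each a list of 3 entries, a list of its own where there are three numbers: the shift along the tool's x, y, z in mm, then the turn about the tool's z in degrees, then the closure in counts, from 0 (fully open) to 255 (shut). In form: [[[tx, ty, tz], yaw, claw], ...]. A call has 1 to 10 rows; each row is the pose to reach, as a shift and turn from the pose commanded when the call began, along the tool's axes at that moment; what a row does not reach only later rows make up. A row lasts 1/10 s, in which the tool goes at most 50 mm and 8.59 degrees, less where a joint would pass 70% of its speed; a pose out of reach is approached as far as the arm can. A call with a gripper value outside its range is refused whole. The fingers move at their own pace and stop on an object; FORCE is the grip in N (left out, the last holds). Time passes only in rows, so rows that repeat a pose let the fingers close. It gives the time, the measured TCP pose, the force, the opening and the grip force at its end, in the units of the state.
- get_state(): the state, without advancing time (a new reading comes with each control period).
- read_camera(name): name is "scene" or "top"; returns a dict with "frame" (400x640x3 uint8, blue, green, red), "range_z" (400x640 float32, m along the optical axis (not along the pixel's ray), 0 where there is no reading), "vfov" (degrees; the focal length in pixels is half the picture's height over the tangent of half this angle, whatever the lens; pixels are square), "cx", "cy" (the principal point, pixels), "k1" (the pictures are not rectified: a ray, as slopes to the right and down, at radius r is drawn at 1 + k1 r^2 times it, then the intrinsics apply), "origin" and "orientation" of the camera in the world. Camera axes: x right, y down, z forward; pixel columns grow to the right and rows downward; lengths in m; the calibration is good to about 2 mm. A picture is of the moment at which its call begins.
- ctrl.sign_off(): hands the job in; it is judged then, once.
The state is a dict: "time": time; "qpos": joint angles; "dq": joint speeds; "joint_efforts": joint torques, N m; "eef_pos": TCP position; "tcp_rot": TCP orientation; "contact_force": force on the tool from outside, world axes, zero at the start; "wrist_torque": the same for the moment, N m; "opening": opening from 0.0 (shut) to 1.0 (fully open); "finger_force": force on a finger pad.
Only numpy, scipy, OpenCV 4.12 (cv2) and the standard library are available. Lean on these libraries where they do the work, as an engineer would, in place of code of your own. Each camera call takes 0.05 s, during which the arm holds its last target. There are 200 camera calls.

### The job

Three wooden moulding samples are clipped side by side on the steel rail. Pull the one carved with a round rosette straight up off the rail, against its spring catch, and set it down standing upright on its legs in the empty bay of the wooden tray. Leave the other two samples clipped on the rail.

Things in the scene. Friction and masses are not known exactly. Their poses are not given: they have to be found in the camera images.
- rosette_sample: loose wood moulding sample, about 150 g, round rosette on top (36 mm wide, top at z=73). Vertical 42 mm wide sides (across its x) from z=0 to 60, 56 mm long (y, along rail); below z=30 only two 10 mm legs, hollow between. Origin: centre of underside, z up; 20 mm above bench while clipped. Straight pull of about 8 N frees the sprung catch within 12 mm; legs clear the rail after 30 mm
- plain_sample: bystander sample on the rail, same size, legs and axes as the rosette one, but flat plain top at z=60 mm. Stays clipped. The rail: fixed steel blade 12 mm thick, its top 50 mm above the bench, on a board 70 by 290 mm, 12 mm thick; the three samples sit 95 mm apart along it, in any order
- ribbed_sample: bystander sample on the rail, same size, legs and axes as the rosette one, but with three straight ribs along its y on top (top at z=70 mm). Stays clipped
- tray: fixed shallow plywood tray, 150 mm (x) by 260 mm (y), 28 mm high, floor and walls 6 mm thick. Origin: centre of its underside, z up. A cross wall at y=0, 25 mm high, parts two bays. Empty bay on its -y side: centre (0, -63) mm, floor at z=6 mm, 138 by 121 mm inside. The +y bay holds a jar and a can up to 60 mm tall
Things that resemble listed ones, but are neither listed nor needed, are in the scene too. What is shaped like the rosette_sample but red is not meant.

How it is judged:
By the outcome, as a careful person would: the job done as asked, in the order asked, and still so for the second after the job is handed in, with the robot touching nothing.
It also fails if it takes over 48 s, if anything falls off the work surface, if the arm or the gripper's body presses on something with over 40 N, if the wrist force passes 120 N, or if a joint passes its speed limit or range.

## Working session

There is one attempt and no reset: what is moved stays moved. The work goes in short steps, Python scripts to look and compute and a shell command to move; the robot and the scene stay as the last step left them, time stands still between calls to the robot, and variables do not carry over. Pictures are saved under pics/ and viewed, at most 10 in all, crops included, and the job is handed in when it is done.

```bash
mkdir -p pics; ls; cat > h.py <<'E'
import numpy as np, cv2
from scipy.spatial.transform import Rotation as R
from plant import get_state, read_camera, ctrl
def cloud(c):
    h,w=c["range_z"].shape; f=h/2/np.tan(np.radians(c["vfov"])/2)
    K=np.array([[f,0,c["cx"]],[0,f,c["cy"]],[0,0,1]])
    g=np.stack(np.meshgrid(np.arange(w),np.arange(h)),-1).reshape(-1,1,2).astype(np.float64)
    u=cv2.undistortPoints(g,K,np.array([c["k1"],0,0,0,0.]))[:,0]
    z=c["range_z"].reshape(-1,1)
    p=np.hstack([u*z,z])
    return (R.from_quat(c["orientation"]).apply(p)+c["origin"]).reshape(h,w,3)
E
python3 - <<'E'
from h import *
for n in("scene","top"):
    c=read_camera(n); cv2.imwrite(f"pics/{n}0.png",c["frame"]); np.savez(f"{n}0.npz",P=cloud(c),f=c["frame"],z=c["range_z"])
    print(n,c["origin"],c["orientation"],c["vfov"],c["k1"])
print(get_state())
E
```

```text
pics
scene [0.93083204 0.39713038 0.70309664] [ 0.29822564  0.88613532 -0.33715034 -0.1102511 ] 54.46688057365304 -0.08192422878439047
top [ 0.4673469  -0.09247115  1.09944398] [-0.70191595  0.71045344 -0.03556532  0.03612492] 48.12379240984525 -0.07271169988411172
{'time': 0.1, 'qpos': array([ 1.06193740e+00,  2.87106504e-01,  1.57805738e+00,  2.82096148e-05,
        1.27866449e+00, -1.49985717e-01]), 'dq': array([ 7.94139453e-05, -2.19549044e-03, -2.49252480e-03,  4.11658697e-04,
       -1.90308450e-03,  9.50477662e-04]), 'joint_efforts': array([ 1.72905511e-03, -4.07301772e+01, -2.93696237e+01, -1.24588669e-04,
        3.42404630e-03,  1.91505512e-05]), 'eef_pos': array([0.23672466, 0.6314667 , 0.23005142]), 'tcp_rot': array([ 1.78479151e-01,  9.83943059e-01, -1.05338456e-03, -3.74400601e-04]), 'contact_force': array([ 0.26251629, -0.02449462, -1.23697079]), 'wrist_torque': array([-0.02912104, -0.03630183, -0.05595159]), 'finger_force': 0.0, 'opening': 1.0023502238648918}
```

View pics/scene0.png

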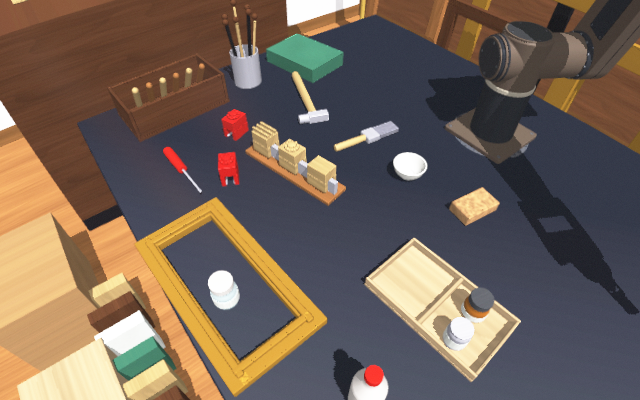

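View pics/top0.png

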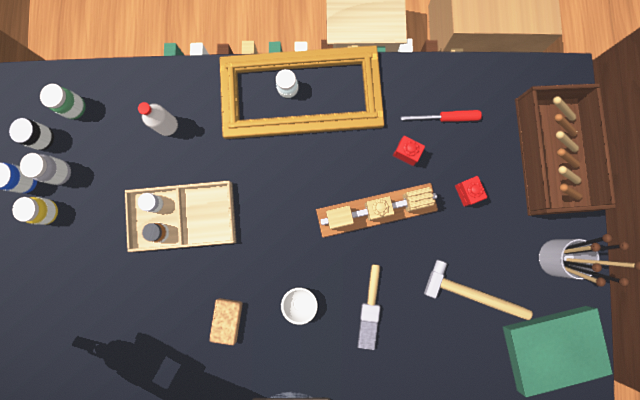

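The rail runs from scene (255,140) to (335,180). It holds the ribbed sample (265,140), the rosette (292,155, top view 380,208) and the plain one (321,173). Things that could be mistaken for the target are the red blocks at scene (235,122) and (228,167), and the plain and ribbed neighbours. I choose the middle wooden one and check it in a close crop. The empty bay is at top (207,213).

```bash
python3 - <<'E'
from h import *
a=np.load("scene0.npz"); b=np.load("top0.npz")
x=cv2.resize(a["f"][115:205,235:355],None,fx=3.3,fy=3.3,interpolation=3); y=cv2.resize(b["f"][170:250,310:450],None,fx=2.83,fy=3.7,interpolation=3)[:297]
cv2.imwrite("pics/crop.png",np.hstack([x[:296],y[:296]]))
for nm,d,box in(("top",b,(170,250,310,450)),("scene",a,(110,210,235,355))):
    P=d["P"][box[0]:box[1],box[2]:box[3]]; f=d["f"][box[0]:box[1],box[2]:box[3]]
    hsv=cv2.cvtColor(f,cv2.COLOR_BGR2HSV)
    red=((hsv[...,0]<6)|(hsv[...,0]>174))&(hsv[...,1]>180)
    m=((P[...,2]>.070)&(P[...,2]<.11)&~red).astype(np.uint8)
    n,l,s,ce=cv2.connectedComponentsWithStats(m)
    for i in range(1,n):
        if s[i,4]>40:
            q=P[l==i]; r=cv2.minAreaRect((q[:,:2]*1000).astype(np.float32)); print(nm,ce[i]+[box[2],box[0]],s[i,4],"med",np.median(q,0).round(4),"zmax",np.percentile(q[:,2],95).round(4),"rect",np.round(r[0]),np.round(r[1]),round(r[2],1))
# board
    board=((hsv[...,0]<15)&(hsv[...,1]>120)&(abs(P[...,2]-.012)<.006)).astype(np.uint8)
    n,l,s,ce=cv2.connectedComponentsWithStats(cv2.morphologyEx(board,cv2.MORPH_CLOSE,np.ones((5,5))))
    q=P[(board>0)]; print("board",cv2.minAreaRect((q[:,:2]*1000).astype(np.float32)))
# tray
for nm,d,box in(("top",b,(175,258,118,242)),("scene",a,(235,380,355,525))):
    P=d["P"][box[0]:box[1],box[2]:box[3]]
    q=P[(P[...,2]>.022)&(P[...,2]<.034)]; print(nm,"tray",cv2.minAreaRect((q[:,:2]*1000).astype(np.float32)))
    q=P[(P[...,2]>.003)&(P[...,2]<.009)]; print("floor",np.median(q,0))
E
```

```text
top [420.13390929 197.88768898] 463 med [ 0.5655 -0.3066  0.0814] zmax 0.0913 rect [ 566. -308.] [42. 57.] 12.2
top [379.83222958 207.15231788] 453 med [ 0.5454 -0.213   0.0812] zmax 0.0921 rect [ 546. -215.] [42. 57.] 12.3
top [339.50551876 216.50993377] 453 med [ 0.5264 -0.1207  0.0793] zmax 0.0823 rect [ 526. -122.] [42. 56.] 12.6
board ((545.90576171875, -214.16635131835938), (69.57511138916016, 288.7985534667969), 12.299112319946289)
scene [263.89173789 132.25925926] 351 med [ 0.5698 -0.2987  0.0843] zmax 0.0911 rect [ 566. -306.] [43. 58.] 12.1
scene [291.94242424 148.73636364] 330 med [ 0.5494 -0.2037  0.0812] zmax 0.0934 rect [ 543. -214.] [44. 58.] 13.2
scene [321.32467532 165.97922078] 385 med [ 0.5269 -0.1173  0.0805] zmax 0.0829 rect [ 524. -121.] [45. 57.] 9.9
board ((596.8582763671875, -239.195556640625), (166.39669799804688, 362.21380615234375), 11.458650588989258)
top tray ((534.93017578125, 267.99786376953125), (151.71920776367188, 261.2612609863281), 4.576715469360352)
floor [0.53567592 0.24543768 0.00556036]
scene tray ((533.7405395507812, 267.91558837890625), (154.8275604248047, 260.49981689453125), 4.945887088775635)
floor [0.53451183 0.25294182 0.00605354]
```

View pics/crop.png

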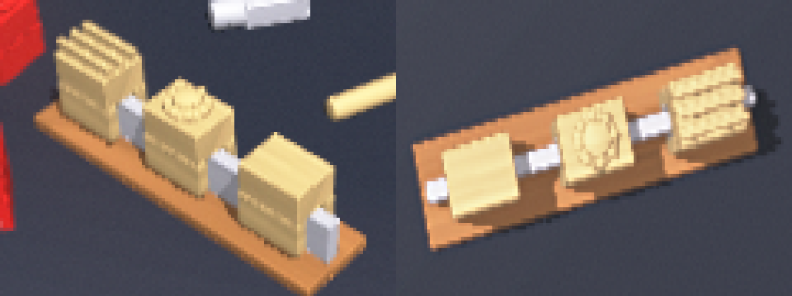

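The middle wooden sample has the rosette: centre about (0.5455, -0.2145), x axis at 12.2°. The bay centre is about (0.5396, 0.205), with the tray at 4.7°.

```bash
cat >> h.py <<'E'
def togo(x,y,z,yaw,p=None,q=None):   # yaw = world angle of tool y, deg
    s=get_state(); Rm=R.from_quat(s["tcp_rot"] if q is None else q); p=s["eef_pos"] if p is None else p
    d=Rm.inv().apply(np.array([x,y,z])-p)*1000
    t=Rm.apply([0,1,0]); a=np.degrees(np.arctan2(t[1],t[0]))
    w=-((yaw-a+90)%180-90)
    print("pos",np.round(s["eef_pos"],4),"yaw",a.round(1),"shift",d.round(1),"turn",round(w,1),"F",s["contact_force"].round(1),"op",round(s["opening"],3),"t",s["time"]); return d,w
E
python3 -c "
from h import *
togo(.50,.15,.22,12.2); togo(.5455,-.2145,.17,12.2)"
```

```text
pos [0.2367 0.6315 0.2301] yaw 69.4 shift [-415.6 -358.3   10.7] turn 57.2 F [ 0.3 -0.  -1.2] op 1.002 t 0.1
pos [0.2367 0.6315 0.2301] yaw 69.4 shift [-586.3 -683.5   61.3] turn 57.2 F [ 0.3 -0.  -1.2] op 1.002 t 0.1
```

```bash
python3 -m crank '[[[-415,-358,10],57,0],[[-415,-358,10],57,0],[[-415,-358,10],57,0],[[-415,-358,10],57,0],[[-415,-358,10],57,0],[[-415,-358,10],57,0],[[-415,-358,10],57,0],[[-415,-358,10],57,0],[[-415,-358,10],57,0],[[-415,-358,10],57,0]]' 40; python3 -c "
from h import *
togo(.5455,-.2145,.17,12.2)"
```

```text
time: 1.1
eef_pos: [0.477, 0.1914, 0.2219]
tcp_rot: [0.626, 0.78, -0.0, -0.0]
contact_force: [0.8, -0.5, -0.8]
opening: 1.0
finger_force: 0.0
pos [0.477  0.1914 0.2219] yaw 12.4 shift [-411.1  -20.6   51.9] turn 0.2 F [ 0.8 -0.5 -0.8] op 1.0 t 1.1
```

```bash
python3 -m crank '[[[-50,0,5],0,0],[[-100,-5,10],0,0],[[-150,-10,20],0,0],[[-200,-10,25],0,0],[[-250,-10,30],0,0],[[-300,-15,40],0,0],[[-330,-20,50],0,0],[[-345,-20,50],0,0],[[-345,-20,50],0,0],[[-345,-20,50],0,0]]'; python3 -c "
from h import *
togo(.5455,-.2145,.15,12.2)"
```

```text
time: 2.1
eef_pos: [0.5316, -0.147, 0.1724]
tcp_rot: [0.626, 0.78, 0.0, -0.0]
contact_force: [-0.1, -1.0, -0.4]
opening: 0.999
finger_force: 0.0
pos [ 0.5316 -0.147   0.1724] yaw 12.5 shift [-68.9  -1.   22.4] turn 0.3 F [-0.1 -1.  -0.4] op 0.999 t 2.1
```

```bash
python3 -m crank '[[[-35,0,10],0,0],[[-69,-1,22],0,0],[[-69,-1,22],0,0],[[-69,-1,22],0,0],[[-69,-1,22],0,0]]'; python3 - <<'E'
from h import *
togo(.5455,-.2145,.044,12.2)
c=read_camera("scene");a=c["frame"][80:210,215:375]
d=read_camera("top");b=d["frame"][150:260,310:450]
cv2.imwrite("pics/above.png",np.hstack([cv2.resize(a,(400,325),interpolation=3),cv2.resize(b,(400,325),interpolation=3)]))
E
```

```text
time: 2.6
eef_pos: [0.5457, -0.2136, 0.1508]
tcp_rot: [0.626, 0.78, 0.0, 0.0]
contact_force: [-0.4, 1.1, 0.2]
opening: 0.998
finger_force: 0.0
pos [ 0.5457 -0.2136  0.1508] yaw 12.6 shift [ -0.8  -0.4 106.8] turn 0.4 F [-0.4  1.1  0.2] op 0.998 t 2.6
```

View pics/above.png

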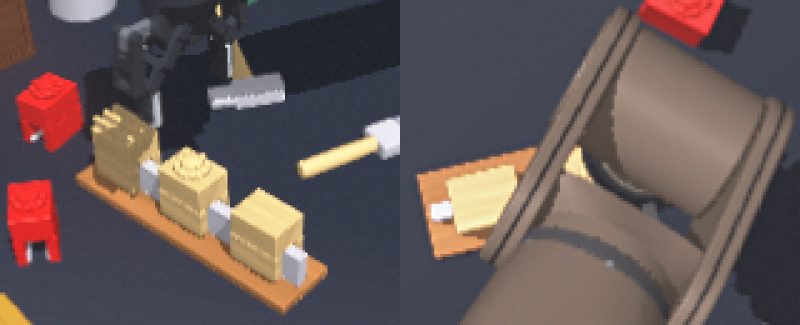

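The fingers, at about (155,105) and (230,60) in the crop, stand astride the rosette sample's line and clear of its neighbours. I'm descending, then closing gently.

```bash
python3 -m crank '[[[-1,0,30],0,0],[[-1,0,60],0,0],[[-1,0,85],0,0],[[-1,0,100],0,0],[[-1,0,107],0,0],[[-1,0,107],0,0],[[-1,0,107],0,0]]' && python3 -m crank '[[[0,0,0],0,60],[[0,0,0],0,90],[[0,0,0],0,110],[[0,0,0],0,120],[[0,0,0],0,130]]' 25; python3 -c "
from h import *
togo(.5455,-.2145,.044,12.2)"
```

```text
time: 3.4
eef_pos: [0.5466, -0.2168, 0.0446]
tcp_rot: [0.626, 0.78, 0.0, 0.001]
contact_force: [0.3, 0.1, 0.2]
opening: 0.998
finger_force: 0.0
time: 3.9
eef_pos: [0.5456, -0.2166, 0.0435]
tcp_rot: [0.626, 0.78, -0.0, -0.0]
contact_force: [-1.8, -0.6, 1.5]
opening: 0.493
finger_force: 4.5
pos [ 0.5456 -0.2166  0.0435] yaw 12.4 shift [ 2.   0.4 -0.5] turn 0.2 F [-1.8 -0.6  1.5] op 0.493 t 3.9
```

```bash
python3 -m crank '[[[0,0,0],0,160],[[0,0,0],0,200],[[0,0,0],0,200],[[0,0,0],0,200],[[0,0,0],0,200]]' 60; python3 -c "
from h import *
print(get_state()['finger_force']);togo(.5455,-.2145,.044,12.2)"
```

```text
time: 4.4
eef_pos: [0.5458, -0.2166, 0.0436]
tcp_rot: [0.626, 0.78, -0.0, 0.0]
contact_force: [-1.9, -0.4, 5.1]
opening: 0.487
finger_force: 61.0
60.98347306251526
pos [ 0.5458 -0.2166  0.0436] yaw 12.4 shift [ 2.2  0.1 -0.4] turn 0.2 F [-1.9 -0.4  5.1] op 0.487 t 4.4
```

Centred grasp with small side forces. Pulling straight up slowly.

```bash
python3 -m crank '[[[0,0,-3],0,200],[[0,0,-6],0,200],[[0,0,-9],0,200],[[0,0,-12],0,200],[[0,0,-16],0,200],[[0,0,-20],0,200],[[0,0,-20],0,200]]'; python3 -m crank '[[[0,0,-8],0,200],[[0,0,-16],0,200],[[0,0,-26],0,200],[[0,0,-40],0,200],[[0,0,-60],0,200],[[0,0,-80],0,200],[[0,0,-80],0,200],[[0,0,-80],0,200]]';python3 - <<'E'
from h import *
print(get_state()['finger_force']);togo(.50,.0,.17,12.2)
c=read_camera("scene");a=c["frame"][60:210,215:375]
cv2.imwrite("pics/lift.png",cv2.resize(a,(533,500),interpolation=3))
E
```

```text
time: 5.1
eef_pos: [0.5467, -0.2171, 0.065]
tcp_rot: [0.626, 0.78, 0.0, 0.001]
contact_force: [-0.5, -0.0, -2.8]
opening: 0.482
finger_force: 62.6
time: 5.9
eef_pos: [0.546, -0.2166, 0.1441]
tcp_rot: [0.626, 0.78, 0.0, 0.001]
contact_force: [0.3, 0.1, -2.8]
opening: 0.487
finger_force: 62.7
62.6523220539093
pos [ 0.546  -0.2166  0.1441] yaw 12.4 shift [221.4   1.8 -26.2] turn 0.2 F [ 0.3  0.1 -2.8] op 0.487 t 5.9
```

View pics/lift.png

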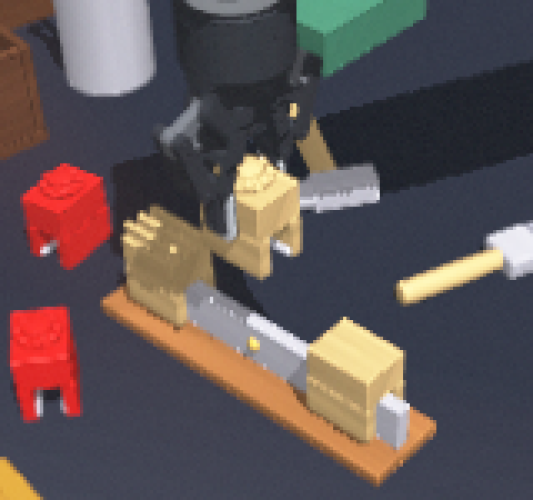

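The crop shows the sample held upright at (265,215) and off the rail, with the plain one (355,380) and ribbed one (170,265) still clipped. Moving to the tray.

```bash
python3 -c "
from h import *
togo(.5396,.203,.15,4.7)"
```

```text
pos [ 0.5453 -0.2162  0.1428] yaw 12.4 shift [410.6  84.7  -7. ] turn 7.7 F [-0.1  0.8 -1.8] op 0.482 t 5.95
```

```bash
python3 -m crank '[[[25,5,-7],0,200],[[65,13,-7],1,200],[[110,23,-7],2,200],[[155,32,-7],3,200],[[200,41,-7],4,200],[[245,50,-7],5,200],[[290,60,-7],6,200],[[335,69,-7],7,200],[[380,78,-7],8,200],[[400,83,-7],8,200]]'; python3 -m crank '[[[0,0,0],0,200],[[0,0,0],0,200],[[0,0,0],0,200]]'; python3 - <<'E'
from h import *
togo(.5396,.203,.15,4.7)
c=read_camera("scene");P=cloud(c);f=c["frame"]
cv2.imwrite("pics/tray.png",cv2.resize(f[180:380,340:530],(570,600),interpolation=3))
hsv=cv2.cvtColor(f,cv2.COLOR_BGR2HSV)
m=(hsv[...,0]>12)&(hsv[...,0]<30)&(hsv[...,1]>60)&(hsv[...,2]>80)&(np.hypot(P[...,0]-.54,P[...,1]-.203)<.045)&(P[...,2]>.06)
q=P[m]; print(m.sum(),q.min(0),q.max(0),np.percentile(q[:,2],[1,5,95,99]))
t=q[q[:,2]>np.percentile(q[:,2],99)-.02]; print(cv2.minAreaRect((t[:,:2]*1000).astype(np.float32)))
E
```

```text
time: 6.95
eef_pos: [0.5388, 0.1954, 0.1485]
tcp_rot: [0.678, 0.735, -0.001, -0.001]
contact_force: [-0.6, -0.7, -1.2]
opening: 0.483
finger_force: 62.6
time: 7.25
eef_pos: [0.5402, 0.191, 0.1493]
tcp_rot: [0.68, 0.734, -0.001, -0.0]
contact_force: [-1.0, -0.7, -1.4]
opening: 0.482
finger_force: 62.6
pos [0.5402 0.191  0.1493] yaw 4.4 shift [12.   0.3 -0.7] turn -0.3 F [-1.  -0.7 -1.4] op 0.482 t 7.25
1244 [0.50527522 0.15813711 0.12430645] [0.5788259  0.24777545 0.45644664] [0.12740047 0.13152307 0.43651047 0.44852447]
((545.5770263671875, 205.32437133789062), (55.69755554199219, 89.34296417236328), 22.372783660888672)
```

View pics/tray.png

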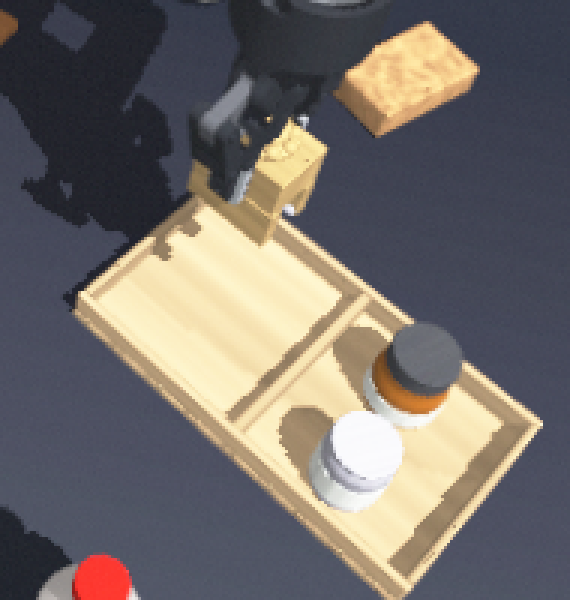

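The crop shows the sample upright at (290,170), held above the empty bay with no slip (underside about z=0.125). I'm centring it and lowering.

```bash
python3 -m crank '[[[6,0,10],0,200],[[12,0,30],0,200],[[12,0,55],0,200],[[12,0,80],0,200],[[12,0,98],0,200],[[12,0,108],0,200],[[12,0,112],0,200],[[12,0,112],0,200],[[12,0,112],0,200]]';  python3 -c "
from h import *
togo(.5396,.203,.030,4.7)"
```

```text
time: 8.2
eef_pos: [0.5405, 0.2041, 0.0393]
tcp_rot: [0.679, 0.734, 0.001, 0.001]
contact_force: [0.8, 0.2, -1.3]
opening: 0.484
finger_force: 62.6
pos [0.5405 0.2041 0.0393] yaw 4.4 shift [-1.  -1.   9.3] turn -0.3 F [ 0.8  0.2 -1.3] op 0.484 t 8.2
```

```bash
python3 -m crank '[[[0,0,2],0,200],[[0,0,4],0,200],[[0,0,6],0,200],[[0,0,7],0,200],[[0,0,8],0,200],[[0,0,8],0,200],[[0,0,8],0,200]]';  python3 -c "
from h import *
togo(.5396,.203,.030,4.7)"
```

```text
time: 8.9
eef_pos: [0.5396, 0.204, 0.0302]
tcp_rot: [0.679, 0.734, -0.0, -0.0]
contact_force: [0.3, 0.9, -2.2]
opening: 0.482
finger_force: 62.6
pos [0.5396 0.204  0.0302] yaw 4.4 shift [-1.  -0.1  0.2] turn -0.3 F [ 0.3  0.9 -2.2] op 0.482 t 8.9
```

No contact yet; stepping down by 1 mm.

```bash
python3 -m crank '[[[0,0,1],0,200],[[0,0,1],0,200],[[0,0,1],0,200]]'; python3 -m crank '[[[0,0,1],0,200],[[0,0,1],0,200],[[0,0,1],0,200]]'
```

```text
time: 9.2
eef_pos: [0.5399, 0.2041, 0.0297]
tcp_rot: [0.679, 0.734, 0.0, 0.0]
contact_force: [-1.3, -0.0, 1.9]
opening: 0.485
finger_force: 62.8
time: 9.5
eef_pos: [0.5399, 0.2041, 0.0296]
tcp_rot: [0.679, 0.734, -0.0, -0.0]
contact_force: [-3.2, -1.2, 6.2]
opening: 0.486
finger_force: 63.7
```

Touchdown. Releasing and retreating.

```bash
python3 -m crank '[[[0,0,0],0,118],[[0,0,0],0,105],[[0,0,0],0,90],[[0,0,0],0,70],[[0,0,0],0,60],[[0,0,0],0,60],[[0,0,0],0,60]]' 20 && python3 -m crank '[[[0,0,-5],0,60],[[0,0,-15],0,60],[[0,0,-35],0,60],[[0,0,-60],0,60],[[0,0,-90],0,60],[[0,0,-125],0,60],[[0,0,-160],0,60],[[0,0,-160],0,60],[[0,0,-160],0,60]]' && python3 - <<'E'
from h import *
togo(.5396,.203,.030,4.7)
c=read_camera("scene");P=cloud(c);f=c["frame"]
cv2.imwrite("pics/end.png",f)
m=(np.hypot(P[...,0]-.54,P[...,1]-.205)<.04)&(P[...,2]>.055)&(P[...,2]<.09)
q=P[m]; print(m.sum(),np.percentile(q[:,2],[5,50,95,99]),cv2.minAreaRect((q[:,:2]*1000).astype(np.float32)))
E
```

```text
time: 10.2
eef_pos: [0.5396, 0.204, 0.0282]
tcp_rot: [0.679, 0.734, -0.0, -0.0]
contact_force: [0.5, 0.3, -0.7]
opening: 0.763
finger_force: 0.0
time: 11.1
eef_pos: [0.5403, 0.2042, 0.1903]
tcp_rot: [0.679, 0.734, 0.001, 0.001]
contact_force: [0.2, 0.4, 0.1]
opening: 0.764
finger_force: 0.0
pos [0.5403 0.2042 0.1903] yaw 4.4 shift [ -1.2  -1.4 160.3] turn -0.3 F [0.2 0.4 0.1] op 0.764 t 11.1
651 [0.05878774 0.06671269 0.07857912 0.07972773] ((540.654052734375, 206.9868927001953), (43.836856842041016, 57.549102783203125), 4.135383129119873)
```

View pics/end.png

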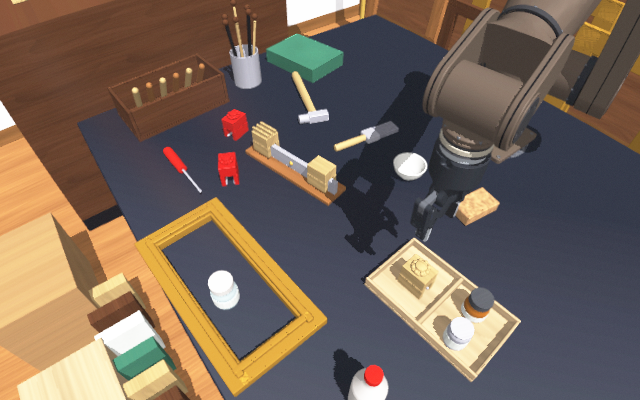

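The rosette sample stands upright in the empty bay at (419,275), with its top at z≈79 mm as expected. The ribbed (265,140) and plain (321,173) samples are still on the rail, and the gripper is clear.

```bash
python3 -c "
from plant import ctrl
print(ctrl.sign_off())"
```

```text
the job is handed in; nothing more can be done
None
```

The rosette sample is off the rail and standing upright on its legs in the tray's empty bay. The plain and ribbed samples are still clipped on the rail, and I handed the job in at about 11 s with the gripper clear.

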